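Slip or stop: try the pipe coupling on the gauge pin

TASK

Take the copper coupling that stands on the yellow disc of the gauge plate and slide it down over the steel gauge pin as far as it will go. If it goes all the way down to the plate, then stand it upright in the green half of the tray; if it stops short half way, stand it upright in the red half. Leave the other copper coupling, on the black mat, standing where it is.

Things in the scene. Friction and masses are not known exactly. Their poses are not given: they have to be found in the camera images.
- coupling_a: One of two lookalike copper couplings: upright tube, 42 mm outside, 34 mm bore, 60 mm tall, 0.2 to 0.35 kg. Origin: centre of its underside, z up. One of the two stands on the gauge's yellow disc (the one to test), the other on an orange-edged black mat; which stands where varies. One has a clear bore, the other a ridge inside (12 mm hole, its underside 28 mm above the coupling's).
- coupling_b: The other of the two lookalike copper couplings; same outer sizes and origin as coupling_a (centre of the underside, z up). See coupling_a: either may be the one on the yellow disc, and the try on the pin shows which has the ridge.
- gauge: Fixed aluminium plate, 220 x 100 x 6 mm, long along x. Origin: centre of its underside. Steel pin, 22 mm thick, at x = +60 mm, tip (bevelled to 16 mm) 56 mm above the origin. Yellow disc, 60 mm wide, at x = -60 mm; the coupling to test stands within 8 mm of its centre each way. On the pin, a clear coupling's underside ends 6 mm above the origin, a ridged one's 28 mm.
- tray: Fixed grey sorting tray, 269 x 130 mm, two halves side by side along its x, each about 127 x 120 mm inside; walls 25 mm high above the bench, floor 4 mm thick. Origin: centre of its underside. Green-floored half centred at x = -66 mm, red-floored half at x = +66 mm.
Things that resemble listed ones, but are neither listed nor needed, are in the scene too. What is shaped like the coupling_a but pink or turquoise is not meant.

How it is judged:
By the outcome, as a careful person would: the job done as asked, in the order asked, and still so for the second after the job is handed in, with the robot touching nothing.
It also fails if it takes over 48 s, if anything falls off the work surface, if the arm or the gripper's body presses on something with over 40 N, if the wrist force passes 120 N, or if a joint passes its speed limit or range.

ROBOT

A 7-joint arm with a two-finger parallel gripper is mounted at the origin on the work surface. World frame = base frame: x ahead of the robot, y to its left, z up, the work surface at z = 0. Lengths are in mm, angles in rad, forces in N, time in s.
With the tool pointing down it reaches from about 425 to 1025 mm from the base axis. Payload 9.4 kg.
Tool frame: the origin (TCP) lies midway between the tips of the shut fingers; the grasp point (between the pads) lies 19 mm behind it; z points along the fingers, y is the direction in which the jaws open and shut (so a half turn about z gives the same grasp; the last joint's range is limited). The gripper opens to 85 mm and grips with 20 to 120 N. Pads are 22 mm wide; open, the fingers measure 114 mm over their backs; the gripper's body (76 mm by 85 mm) begins 54 mm behind the grasp point. The pads swing forward as they close: fully open they stand 13 mm farther back than shut.
Start: joints at [-1.392, 0.599, -0.003, 1.599, 0.002, 0.943, -0.08], TCP at [183.443, 701.408, 231.275] pointing down, gripper open.
Joint ranges: [-2.57, 2.57], [-0.35, 1.97], [-1.29, 1.29], [0.11, 2.56], [-1.05, 4.19], [0.11, 1.86], [-2.63, 2.63]. Speed limits (rad/s): [2.22, 2.22, 3.01, 3.01, 3.14, 3.14, 3.14].

INTERFACE

Orientations are given as a 3x3 rotation matrix whose columns are the frame's x, y, z axes.
In Python, from station import arm, optics, workorder gives the robot as it stands.
- The arm moves only by the tool move_arm, never from a script. Its argument "plan" is one flat list of numbers, 7 for each row, row after row: the shift along the tool's x, y, z in cm, then the turn, a rotation vector about the tool's x, y, z in degrees, then the opening, from 0 (shut) to 1 (fully open). In form: [x, y, z, ax, ay, az, claw, x, y, z, ax, ay, az, claw, ...]. A call has 1 to 8 rows; each row shifts and turns the commanded pose from where the row before left it, along the tool's axes as they then stand; what a row does not reach is not made up. A row lasts 1/10 s, in which the tool goes at most 50 mm and 8.59 degrees, less where a joint would pass 70% of its speed; a pose out of reach is approached as far as the arm can. A call is refused whole if a number of a shift passes 5 or a number of a turn 8.59, either way. A call with a gripper value outside its range is refused whole. The fingers move at their own pace and stop on an object; "grip_force" is the grip in N (left out, the last holds). Time passes only in rows, so rows that do not move let the fingers close. It gives the time, the measured TCP pose, the force and the opening at its end, in the units of the state.
- arm.read_state(): the state, without advancing time (a new reading comes with each control period).
- optics.grab_frame(name): name is "scene" or "top" or "wrist"; returns the picture (384x512x3 uint8, red, green, blue); there is no depth.
- optics.camera_model(name): a dict with "fx", "fy", "cx", "cy" (pixels), "distortion" ([k1, k2, p1, p2, k3] as OpenCV has them; the pictures are not rectified), "position" and "rotation" of the camera in the world. Camera axes: x right, y down, z forward; pixel columns grow to the right and rows downward; lengths in mm; the calibration is good to about 2 mm. A picture is of the moment at which its call begins: read the wrist's pose just before it. camera_model takes no time and is no camera call; for the wrist camera it gives the pose at the moment of the call.
- workorder.sign_off(): hands the job in, once; it reports no verdict.
The state is a dict: "time_s": time; "joints": joint angles; "joint_velocities": joint speeds; "tau": joint torques, N m; "eef_pos": TCP position; "orientation": TCP orientation; "force": force on the tool from outside, world axes, zero at the start; "ft_torque": the same for the moment, N m; "width": finger opening in mm.
Only numpy, scipy, OpenCV 4.12 (cv2) and the standard library are available. Lean on these libraries where they do the work, as an engineer would, in place of code of your own. Each camera call takes 0.05 s, during which the arm holds its last target.

## Working session

There is one attempt and no reset: what is moved stays moved. The work goes in short steps, Python scripts to look and compute and a tool call to move; the robot and the scene stay as the last step left them, time stands still between calls to the robot, and variables do not carry over. Pictures are saved under pics/ and viewed, and the job is handed in when it is done.

Besides the shell and the picture viewer there is one more tool, called as a command line: name --argument value ..., lists and objects as JSON in quotes. move_arm: Moves the arm, as the interface text tells. Its arguments: {"type":"object","properties":{"plan":{"type":"array"},"grip_force":{"type":"number"}},"required":["plan"]}

```bash
mkdir -p pics; python3 - <<'E'
from station import arm, optics
import cv2
s=arm.read_state()
print(s['time_s'],s['eef_pos'],s['orientation'],s['width'])
for n in ("scene","top","wrist"):
    m=optics.camera_model(n);print(n,m)
    cv2.imwrite(f"pics/{n}0.png",optics.grab_frame(n)[:,:,::-1])
E
```

```text
0.0 [183.3505853  700.96076137 230.40403614] [[-9.67477574e-01  2.52956670e-01 -2.57809270e-04]
 [ 2.52956766e-01  9.67476394e-01 -1.51734069e-03]
 [-1.34397066e-04 -1.53320769e-03 -9.99998816e-01]] 85.37800778064666
scene {'fx': 474.4305506563814, 'fy': 474.4305506563814, 'cx': 259.5794294432586, 'cy': 189.50966170727853, 'distortion': array([0.02743423, 0.        , 0.        , 0.        , 0.        ]), 'position': array([1095.63467155,  583.49593528,  788.62952917]), 'rotation': array([[-0.68881805,  0.47866478, -0.54443523],
       [ 0.72491359,  0.46047692, -0.51230975],
       [ 0.00547522, -0.74755671, -0.66417542]])}
top {'fx': 413.9697499335052, 'fy': 413.9697499335052, 'cx': 251.74700110830415, 'cy': 188.89953770638758, 'distortion': array([-0.04819853,  0.        ,  0.        ,  0.        ,  0.        ]), 'position': array([309.25107897, -21.53487347, 987.11375254]), 'rotation': array([[-2.07857607e-03, -9.81859225e-01,  1.89599950e-01],
       [-9.99997840e-01,  2.04246666e-03, -3.85848427e-04],
       [-8.40273954e-06, -1.89600342e-01, -9.81861350e-01]])}
wrist {'fx': 289.2186631518303, 'fy': 289.2186631518303, 'cx': 254.25105008218114, 'cy': 188.77789005993355, 'distortion': array([-0.00461307,  0.        ,  0.        ,  0.        ,  0.        ]), 'position': array([116.62484247, 718.37892815, 373.37760834]), 'rotation': array([[ 2.52503446e-01,  9.31785462e-01,  2.60802344e-01],
       [ 9.67595806e-01, -2.42989552e-01, -6.86617393e-02],
       [-6.05765633e-04,  2.69688580e-01, -9.62947404e-01]])}
```

View pics/scene0.png

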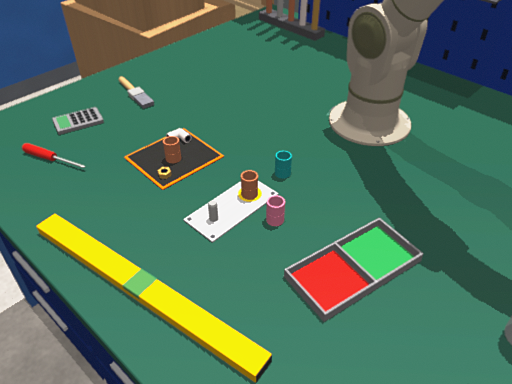

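View pics/top0.png

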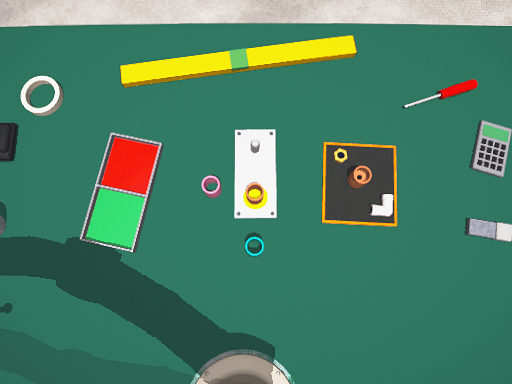

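View pics/wrist0.png

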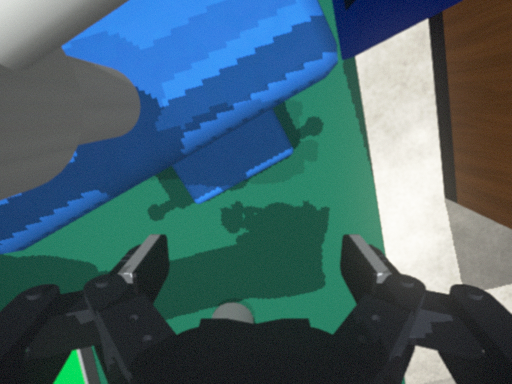

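The scene view shows the candidates: copper on the yellow disc at about (249,184), copper on the mat (172,149), pink (276,210), turquoise (283,164). In the top view they are at (255,192), (361,175), (211,185) and (254,245). I choose the copper one on the disc and will check it in a close crop.

```bash
cat > h.py <<'E'
import numpy as np, cv2
from station import arm, optics
def ray(n,px,m=None):
    m=m or optics.camera_model(n)
    K=np.array([[m['fx'],0,m['cx']],[0,m['fy'],m['cy']],[0,0,1]])
    p=cv2.undistortPoints(np.array(px,float).reshape(-1,1,2),K,m['distortion']).reshape(-1,2)
    d=np.c_[p,np.ones(len(p))]@m['rotation'].T
    return m['position'],d
def at(n,px,z,m=None):
    o,d=ray(n,px,m); return o+d*((z-o[2])/d[:,2])[:,None]
def proj(n,P,m=None):
    m=m or optics.camera_model(n)
    K=np.array([[m['fx'],0,m['cx']],[0,m['fy'],m['cy']],[0,0,1]])
    R=m['rotation'].T
    return cv2.projectPoints(np.array(P,float).reshape(-1,1,3),cv2.Rodrigues(R)[0],-R@m['position'],K,m['distortion'])[0].reshape(-1,2)
def crop(src,x0,y0,x1,y1,k,out):
    im=cv2.imread(src)[y0:y1,x0:x1]; cv2.imwrite(out,cv2.resize(im,None,fx=k,fy=k,interpolation=cv2.INTER_CUBIC))
E
python3 - <<'E'
from h import *
crop('pics/top0.png',200,120,300,222,6,'pics/topc.png'[:-4]+'1.png')
crop('pics/top0.png',75,125,170,255,4,'pics/tray1.png')
crop('pics/scene0.png',180,160,300,240,6,'pics/scenec1.png')
E
```

```text
(no output)
```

View pics/topc1.png

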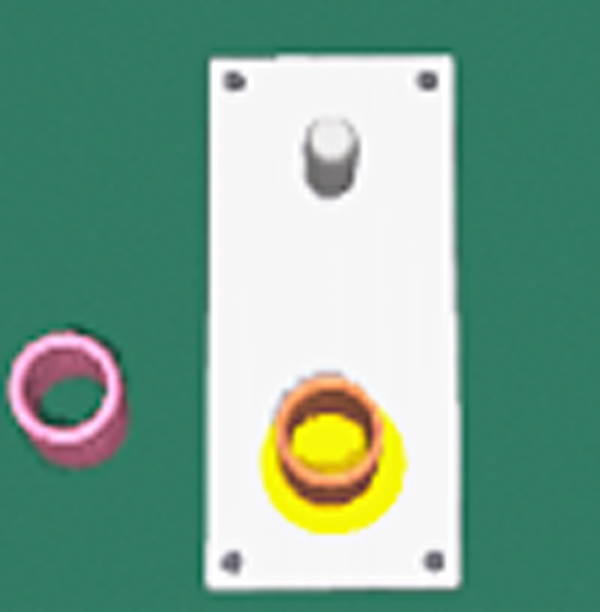

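View pics/tray1.png

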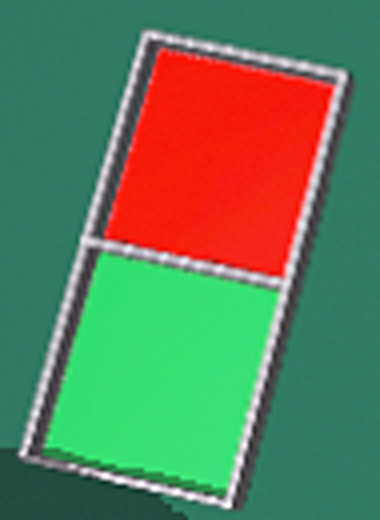

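View pics/scenec1.png

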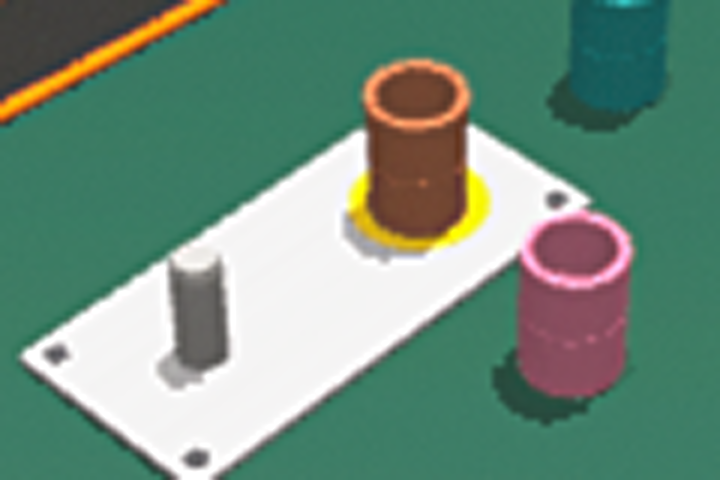

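Close crop: the chosen tube on the yellow disc is copper-brown (top-crop rim centre ≈(329,432), pin tip ≈(331,139)); pink is the separate one at left. Next I work out positions.

```bash
python3 - <<'E'
from h import *
np.set_printoptions(precision=1,suppress=True)
c=lambda p,k,o:(np.array(p)+.5)/k-.5+np.array(o)
T=lambda p:c(p,6,(200,120)); S=lambda p:c(p,6,(180,160)); Y=lambda p:c(p,4,(75,125))
print('coup top',at('top',T([[329.5,431.5]]),66),at('scene',S([[417,95]]),66))
print('pin',at('top',T([[331,138]]),56),at('scene',S([[197,259]]),56))
print('plate',at('top',T([[210,57],[454,57],[459,588],[206,588]]),6), at('top',T([[210,57],[454,57],[459,588],[206,588]]),6).mean(0))
print('disc',at('top',T([[333,462]]),6))
q=at('top',Y([[147,33],[348,75],[235,505],[22,455]]),25);print('tray',q,q.mean(0), np.degrees(np.arctan2(*(q[0]-q[3])[1::-1])))
print('tray scene',at('scene',[[379,222],[421,256],[325,314],[286,270]],25))
P=at('top',[[211,184.5]],60);print('pink',P)
print('turq',at('top',[[254.5,245]],60),'mat',at('top',[[361,175]],60))
E
```

```text
coup top [[481.1 -28.1  66. ]] [[484.1 -26.5  66. ]]
pin [[599.6 -29.2  56. ]] [[601.3 -27.2  56. ]]
plate [[650.2  20.4   6. ]
 [650.  -80.7   6. ]
 [429.  -79.8   6. ]
 [429.2  20.7   6. ]] [539.6 -29.8   6. ]
disc [[479.9 -29.9   6. ]]
tray [[635.4 321.3  25. ]
 [608.  196.4  25. ]
 [349.7 252.1  25. ]
 [378.2 379.   25. ]] [492.8 287.2  25. ] -12.649094661801856
tray scene [[363.2 264.   25. ]
 [387.4 382.   25. ]
 [638.9 323.9  25. ]
 [611.1 203.   25. ]]
pink [[498.7  71.3  60. ]]
turq [[361.2 -27.8  60. ]] mat [[ 520.4 -273.7   60. ]]
```

move_arm --plan '[0, 0, 0, 0, 0, -7.3, 1, 0, 0, 0, 0, 0, -7.3, 1, -2.5, -4, 0, 0, 0, 0, 1, -2.5, -4, 0, 0, 0, 0, 1, -2.5, -4, 0, 0, 0, 0, 1, -2.5, -4, 0, 0, 0, 0, 1, -2.5, -4, 0, 0, 0, 0, 1, -2.5, -4, 0, 0, 0, 0, 1]' --grip_force 50

```text
time_s: 0.95
eef_pos: [333.9, 459.5, 231.2]
orientation: [[-1.0, 0.001, 0.0], [0.001, 1.0, -0.0], [-0.0, -0.0, -1.0]]
force: [0.4, 1.3, 1.0]
width: 85.8
```

move_arm --plan '[-1.5, -4.5, 0, 0, 0, 0, 1, -1.5, -4.5, 0, 0, 0, 0, 1, -1.5, -4.5, 0, 0, 0, 0, 1, -1.5, -4.5, 0, 0, 0, 0, 1, -1.5, -4.5, 0, 0, 0, 0, 1, -1.5, -4.5, 0, 0, 0, 0, 1, -1.5, -4.5, 0, 0, 0, 0, 1, -1.5, -4.5, 0, 0, 0, 0, 1]'

```text
time_s: 1.75
eef_pos: [453.1, 99.3, 231.4]
orientation: [[-1.0, 0.001, 0.0], [0.001, 1.0, 0.0], [-0.0, 0.0, -1.0]]
force: [0.5, 1.8, -0.0]
width: 85.5
```

move_arm --plan '[-1, -4.3, 1, 0, 0, 0, 1, -1, -4.2, 1, 0, 0, 0, 1, -0.9, -4.1, 1, 0, 0, 0, 1, 0, 0, 0, 0, 0, 0, 1, 0, 0, 0, 0, 0, 0, 1]'

```text
time_s: 2.25
eef_pos: [481.5, -25.8, 201.0]
orientation: [[-1.0, 0.004, -0.001], [0.004, 1.0, -0.0], [0.001, -0.0, -1.0]]
force: [0.9, 0.5, -0.2]
width: 85.2
```

```bash
python3 - <<'E'
from h import *
m=optics.camera_model('wrist')
cv2.imwrite('pics/w2.png',optics.grab_frame('wrist')[:,:,::-1])
print(arm.read_state()['eef_pos'],m['position'])
print(proj('wrist',[[482.5,-27.5,66],[482.5,-27.5,6],[600,-28.5,56]],m))
E
```

```text
[481.58414773 -24.54555142 201.20303454] [412.69157133 -25.57018248 343.9199178 ]
[[252.36726266 181.21127523]
 [252.6544847  168.92608417]
 [252.05058609 279.6373017 ]]
```

View pics/w2.png

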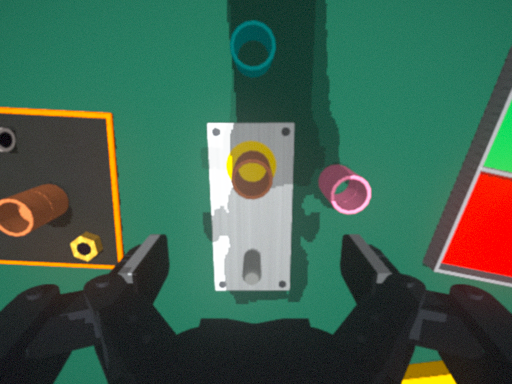

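The wrist view shows the coupling rim near (252,178) with the yellow disc visible through it, and the pin near (252,270). I'll check in a crop.

```bash
python3 - <<'E'
from h import *
crop('pics/w2.png',200,130,300,300,3.5,'pics/w2c.png')
E
```

```text
(no output)
```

View pics/w2c.png

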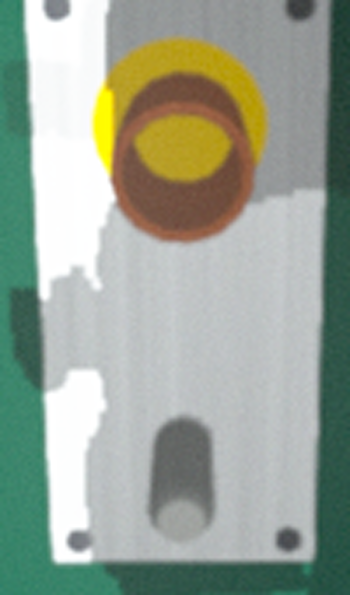

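move_arm --plan '[0, -0.2, 4, 0, 0, 0, 1, 0, 0, 4, 0, 0, 0, 1, 0, 0, 4, 0, 0, 0, 1, 0, 0, 3, 0, 0, 0, 1, 0, 0, 2, 0, 0, 0, 1, 0, 0, 0, 0, 0, 0, 1, 0, 0, 0, 0, 0, 0, 1]'

```text
time_s: 3.0
eef_pos: [481.8, -25.6, 31.6]
orientation: [[-1.0, -0.001, -0.001], [-0.001, 1.0, 0.0], [0.001, 0.0, -1.0]]
force: [-0.3, -0.1, -0.3]
width: 85.4
```

move_arm --plan '[0, 0, 0, 0, 0, 0, 0, 0, 0, 0, 0, 0, 0, 0, 0, 0, 0, 0, 0, 0, 0, 0, 0, 0, 0, 0, 0, 0, 0, 0, 0, 0, 0, 0, 0, 0, 0, 0, 0, 0, 0, 0, 0, 0, 0, 0, 0, 0, 0]'

```text
time_s: 3.7
eef_pos: [482.3, -26.9, 32.5]
orientation: [[-1.0, 0.001, 0.002], [0.001, 1.0, 0.0], [-0.002, 0.0, -1.0]]
force: [-1.6, 0.7, 13.1]
width: 40.8
```

move_arm --plan '[0, 0, -2, 0, 0, 0, 0, 0, 0, -3, 0, 0, 0, 0, 0, 0, -3, 0, 0, 0, 0, 0, 0, -2, 0, 0, 0, 0, 0, 0, 0, 0, 0, 0, 0, 0, 0, 0, 0, 0, 0, 0]'

```text
time_s: 4.3
eef_pos: [481.8, -26.9, 131.6]
orientation: [[-1.0, 0.001, 0.001], [0.001, 1.0, 0.0], [-0.001, 0.0, -1.0]]
force: [0.4, -0.2, -2.0]
width: 40.3
```

```bash
python3 - <<'E'
from h import *
s=arm.read_state();print(s['time_s'],s['eef_pos'],s['force'],s['width'],s['orientation'][:,2])
for n in('top','scene','wrist'): cv2.imwrite(f'pics/{n}3.png',optics.grab_frame(n)[:,:,::-1])
a=cv2.imread('pics/top3.png')[110:220,200:310];b=cv2.imread('pics/scene3.png')[140:250,180:290]
cv2.imwrite('pics/l3.png',cv2.resize(np.hstack([a,b]),None,fx=3.6,fy=3.6,interpolation=2))
crop('pics/wrist3.png',170,130,340,300,3.5,'pics/w3c.png')
E
```

```text
4.3 [481.78880055 -26.91362309 131.55427694] [ 0.40555813 -0.15950252 -1.98042153] 40.34343090880808 [ 1.26611522e-03  8.19663518e-05 -9.99999195e-01]
```

View pics/l3.png

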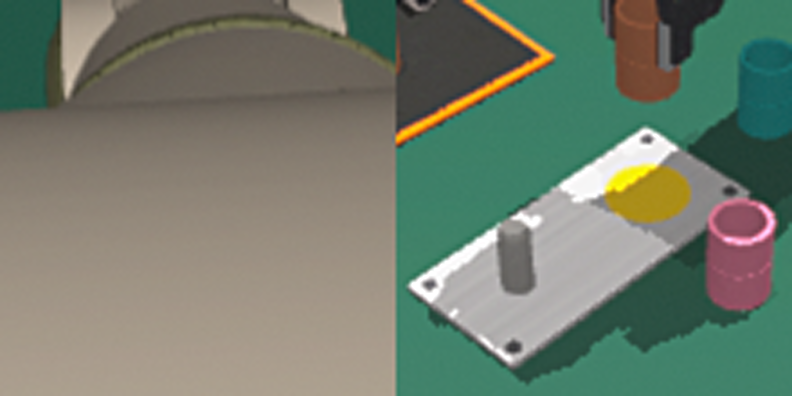

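View pics/w3c.png

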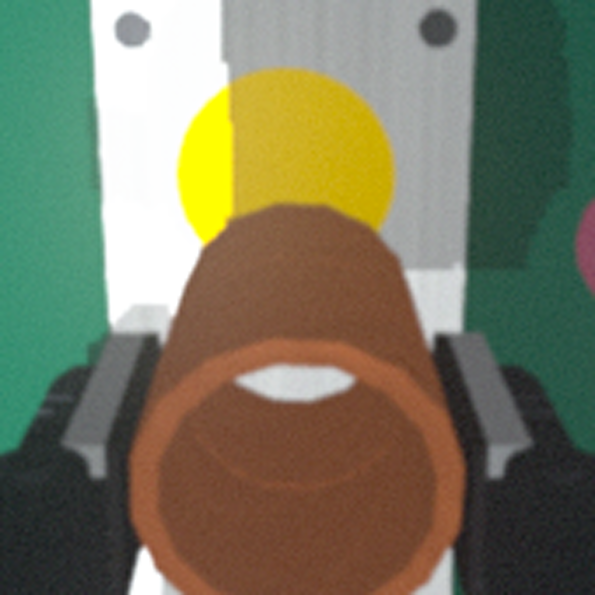

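The coupling hangs upright in the jaws (wrist crop rim from x=130 to 465, far edge y=340), lifted clear of the disc. Next I find its offset from the TCP.

```bash
python3 - <<'E'
from h import *
c=lambda p:(np.array(p)+.5)/3.5-.5+np.array((170,130))
for z in (166,):
  print(at('wrist',c([[297.5,340],[130,480],[465,480]]),z))
# bottom edge in scene (lifted base z=106): crop px right half
p=(np.array([[616,90],[680,90],[648,100]])-[396,0]+.5)/3.6-.5+[180,140]
print(p, proj('scene',[[481,-27,106]]))
th=np.linspace(0,6.28,40);E=proj('scene',np.c_[481+21*np.cos(th),-27+21*np.sin(th),106+0*th]);print(E.min(0),E.max(0))
crop('pics/wrist3.png',170,200,340,384,3.5,'pics/w3d.png')
E
```

```text
[[458.04636829 -26.66095282 166.        ]
 [475.99638913 -46.60291114 166.        ]
 [476.02643654  -6.7172877  166.        ]]
[[240.75       164.63888889]
 [258.52777778 164.63888889]
 [249.63888889 167.41666667]] [[249.6986922  161.48373724]]
[240.64434826 155.95399908] [258.72324276 167.17402413]
```

View pics/w3d.png

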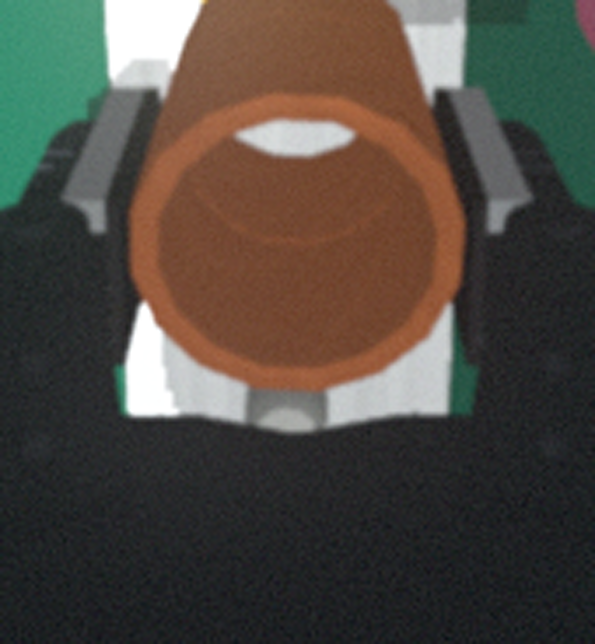

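```bash
python3 - <<'E'
from h import *
c=lambda p:(np.array(p)+.5)/3.5-.5+np.array((170,200))
for z in (160,166):
  print(at('wrist',c([[297.5,95],[297.5,390]]),z).round(1).tolist())
print(at('wrist',c([[290,433],[252,420],[327,420]]),56).round(1).tolist())
m=optics.camera_model('wrist');print(m['position'],arm.read_state()['eef_pos'])
E
```

```text
[[460.6, -26.7, 160.0], [502.5, -26.7, 160.0]]
[[458.0, -26.7, 166.0], [497.7, -26.7, 166.0]]
[[598.2, -28.4, 56.0], [594.2, -38.1, 56.0], [594.2, -18.9, 56.0]]
[412.40208257 -26.85541725 273.34349717] [481.15752697 -26.90731639 130.32934414]
```

move_arm --plan '[-4, -0.1, 1, 0, 0, 0, 0, -4, 0, 1, 0, 0, 0, 0, -3.9, -0.1, 1, 0, 0, 0, 0, 0, 0, 0, 0, 0, 0, 0, 0, 0, 0, 0, 0, 0, 0, 0, 0, 0, 0, 0, 0, 0]'

```text
time_s: 5.05
eef_pos: [599.2, -29.1, 100.2]
orientation: [[-1.0, 0.001, -0.003], [0.001, 1.0, -0.0], [0.003, -0.0, -1.0]]
force: [0.1, -0.1, -2.4]
width: 40.5
```

```bash
python3 - <<'E'
from h import *
cv2.imwrite('pics/scene4.png',optics.grab_frame('scene')[:,:,::-1]);cv2.imwrite('pics/wrist4.png',optics.grab_frame('wrist')[:,:,::-1])
print(arm.read_state()['eef_pos'])
a=cv2.imread('pics/scene4.png')[150:250,170:280];b=cv2.imread('pics/wrist4.png')[220:320,200:310]
cv2.imwrite('pics/l4.png',cv2.resize(np.hstack([a,b]),None,fx=3.6,fy=3.6,interpolation=2))
E
```

```text
[599.60300771 -29.03736688 101.0779608 ]
```

View pics/l4.png

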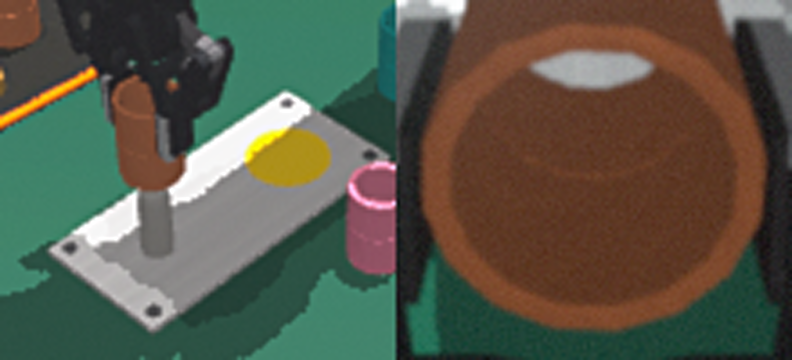

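Coupling is above the pin: in the left crop its lower edge spans x≈117–185 and the pin is centred at ≈154. Descending in stages and watching the force.

move_arm --plan '[0, 0, 1, 0, 0, 0, 0, 0, 0, 1, 0, 0, 0, 0, 0, 0, 1, 0, 0, 0, 0, 0, 0, 0.5, 0, 0, 0, 0, 0, 0, 0.5, 0, 0, 0, 0, 0, 0, 0, 0, 0, 0, 0]'

```text
time_s: 5.75
eef_pos: [600.4, -28.9, 60.5]
orientation: [[-1.0, 0.001, -0.001], [0.001, 1.0, -0.0], [0.001, -0.0, -1.0]]
force: [0.1, -0.1, -2.6]
width: 40.6
```

move_arm --plan '[0, 0, 0.3, 0, 0, 0, 0, 0, 0, 0.3, 0, 0, 0, 0, 0, 0, 0.3, 0, 0, 0, 0, 0, 0, 0.2, 0, 0, 0, 0, 0, 0, 0, 0, 0, 0, 0]'

```text
time_s: 6.25
eef_pos: [600.6, -29.0, 50.0]
orientation: [[-1.0, 0.001, -0.0], [0.001, 1.0, -0.0], [0.0, -0.0, -1.0]]
force: [0.5, 0.4, -1.9]
width: 40.9
```

No contact yet, and the base is at about 24 mm, below the ridge stop at 28 mm. Continuing.

move_arm --plan '[0, 0, 0.4, 0, 0, 0, 0, 0, 0, 0.4, 0, 0, 0, 0, 0, 0, 0.3, 0, 0, 0, 0, 0, 0, 0.2, 0, 0, 0, 0, 0, 0, 0, 0, 0, 0, 0]'

```text
time_s: 6.75
eef_pos: [600.5, -29.0, 36.9]
orientation: [[-1.0, 0.001, -0.001], [0.001, 1.0, -0.0], [0.001, -0.0, -1.0]]
force: [-0.1, -0.3, -1.5]
width: 40.6
```

move_arm --plan '[0, 0, 0.2, 0, 0, 0, 0, 0, 0, 0.1, 0, 0, 0, 0, 0, 0, 0.1, 0, 0, 0, 0, 0, 0, 0.1, 0, 0, 0, 0, 0, 0, 0, 0, 0, 0, 0]'

```text
time_s: 7.25
eef_pos: [600.8, -29.0, 32.6]
orientation: [[-1.0, 0.001, 0.0], [0.001, 1.0, -0.0], [-0.0, -0.0, -1.0]]
force: [-1.5, 0.1, 2.9]
width: 40.8
```

```bash
python3 - <<'E'
from h import *
cv2.imwrite('pics/scene5.png',optics.grab_frame('scene')[:,:,::-1])
s=arm.read_state();print(s['eef_pos'],s['force'])
crop('pics/scene5.png',170,140,290,250,5,'pics/l5.png')
E
```

```text
[600.75745437 -29.00096944  32.63880192] [-1.39383087 -0.49227369  3.97357119]
```

View pics/l5.png

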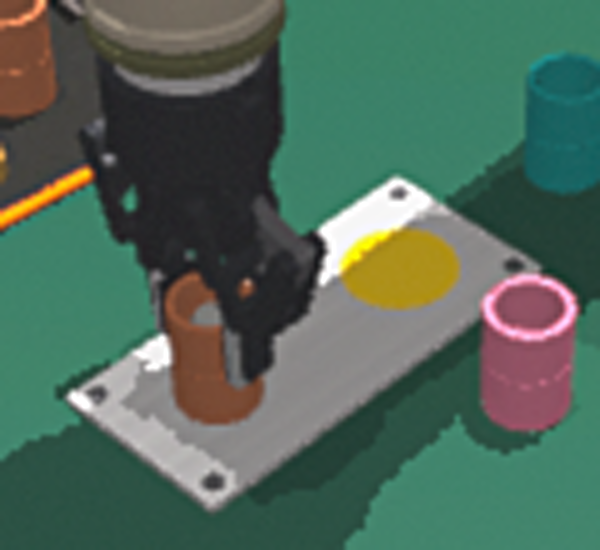

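Underside sits on the plate (crop: base at ≈(218,415)), and the pin tip shows inside the bore at (207,313). I'll press a bit more to confirm.

move_arm --plan '[0, 0, 0.1, 0, 0, 0, 0, 0, 0, 0, 0, 0, 0, 0, 0, 0, 0, 0, 0, 0, 0]'

```text
time_s: 7.6
eef_pos: [600.8, -29.0, 32.6]
orientation: [[-1.0, 0.001, 0.001], [0.001, 1.0, 0.0], [-0.001, 0.0, -1.0]]
force: [-3.4, 0.2, 14.6]
width: 40.9
```

Fully seated: TCP is stopped at 32.6 mm, the same height as the grasp on the plate, and the force is up to about 15 N. The bore is clear, so it goes to the green half.

move_arm --plan '[0, 0, -1, 0, 0, 0, 0, 0, 0, -2, 0, 0, 0, 0, 0, 0, -3, 0, 0, 0, 0, 0, 0, -3, 0, 0, 0, 0, 0, 0, -3, 0, 0, 0, 0, 0, 0, -1, 0, 0, 0, 0]'

```text
time_s: 8.2
eef_pos: [602.1, -29.1, 164.4]
orientation: [[-1.0, 0.001, 0.004], [0.001, 1.0, 0.0], [-0.004, 0.0, -1.0]]
force: [0.4, -0.1, -1.4]
width: 40.7
```

move_arm --plan '[1.5, 3, 0, 0, 0, 0, 0, 2, 4, 0, 0, 0, 0, 0, 2, 4, 0, 0, 0, 0, 0, 2, 4, 0, 0, 0, 0, 0, 2, 4, 0, 0, 0, 0, 0, 2, 4, 0, 0, 0, 0, 0, 2, 4, 0, 0, 0, 0, 0, 1.5, 3, 0, 0, 0, 0, 0]'

```text
time_s: 9.0
eef_pos: [449.2, 273.7, 160.7]
orientation: [[-1.0, -0.001, -0.001], [-0.001, 1.0, 0.0], [0.001, 0.0, -1.0]]
force: [1.4, -0.1, -2.0]
width: 40.6
```

move_arm --plan '[1.2, 2.1, 0, 0, 0, 0, 0, 0.6, 1.2, 0, 0, 0, 0, 0, 0, 0, 0, 0, 0, 0, 0, 0, 0, 0, 0, 0, 0, 0]'

```text
time_s: 9.4
eef_pos: [433.5, 303.1, 161.0]
orientation: [[-1.0, 0.002, -0.0], [0.002, 1.0, -0.001], [0.0, -0.001, -1.0]]
force: [0.9, -1.0, -2.2]
width: 40.8
```

```bash
python3 - <<'E'
from h import *
s=arm.read_state();print(s['eef_pos'],s['force'],s['width'])
m=optics.camera_model('wrist')
cv2.imwrite('pics/wrist6.png',optics.grab_frame('wrist')[:,:,::-1]);cv2.imwrite('pics/scene6.png',optics.grab_frame('scene')[:,:,::-1])
np.save('m6.npy',m,allow_pickle=True)
E
```

```text
[433.50350086 303.11926837 160.99328584] [ 0.93766861 -0.95866065 -2.21428187] 40.816510195409506
```

View pics/wrist6.png

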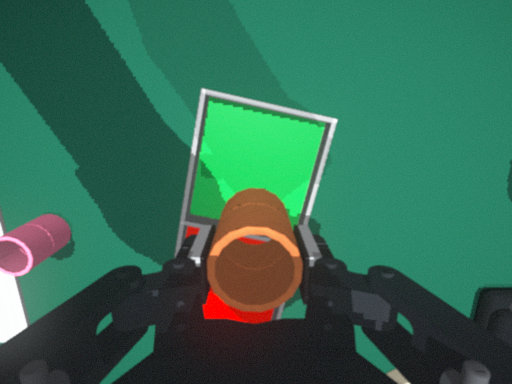

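View pics/scene6.png

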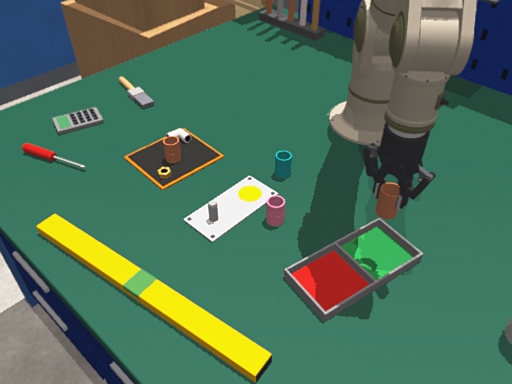

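Wrist view: green half's rim corners at (203,90) and (337,120), divider's left end at (184,223), with the coupling hanging at (255,268).

```bash
python3 - <<'E'
from h import *
m=np.load('m6.npy',allow_pickle=True).item()
q=at('wrist',[[203,90],[337,120],[184,223]],25,m);print(q.round(1))
print('green centre',((q[1]+q[2])/2).round(1))
E
```

```text
[[348.8 256.4  25. ]
 [375.6 380.9  25. ]
 [479.4 230.3  25. ]]
green centre [427.5 305.6  25. ]
```

move_arm --plan '[0.3, 0.2, 3, 0, 0, 0, 0, 0, 0, 3, 0, 0, 0, 0, 0, 0, 3, 0, 0, 0, 0, 0, 0, 2, 0, 0, 0, 0, 0, 0, 1, 0, 0, 0, 0, 0, 0, 0.5, 0, 0, 0, 0, 0, 0, 0, 0, 0, 0, 0]'

```text
time_s: 10.2
eef_pos: [430.5, 305.7, 36.3]
orientation: [[-1.0, 0.002, -0.0], [0.002, 1.0, -0.0], [0.0, -0.0, -1.0]]
force: [-0.0, 0.7, -2.4]
width: 40.9
```

move_arm --plan '[0, 0, 0.2, 0, 0, 0, 0, 0, 0, 0.2, 0, 0, 0, 0, 0, 0, 0.1, 0, 0, 0, 0, 0, 0, 0, 0, 0, 0, 0, 0, 0, 0, 0, 0, 0, 0]'

```text
time_s: 10.7
eef_pos: [430.1, 306.3, 31.5]
orientation: [[-1.0, 0.001, 0.0], [0.001, 1.0, 0.0], [-0.0, 0.0, -1.0]]
force: [-0.7, 0.5, -2.2]
width: 40.9
```

move_arm --plan '[0, 0, 0.1, 0, 0, 0, 0, 0, 0, 0, 0, 0, 0, 0]'

```text
time_s: 10.9
eef_pos: [430.1, 306.3, 30.6]
orientation: [[-1.0, 0.001, 0.0], [0.001, 1.0, 0.0], [-0.0, 0.0, -1.0]]
force: [-1.2, 0.0, 2.3]
width: 40.7
```

Contact with the floor. Releasing slowly, then retreating straight up.

move_arm --plan '[0, 0, 0, 0, 0, 0, 0.6, 0, 0, 0, 0, 0, 0, 0.75, 0, 0, 0, 0, 0, 0, 0.9, 0, 0, 0, 0, 0, 0, 1, 0, 0, 0, 0, 0, 0, 1, 0, 0, 0, 0, 0, 0, 1]'

```text
time_s: 11.5
eef_pos: [430.1, 306.2, 30.3]
orientation: [[-1.0, 0.001, -0.0], [0.001, 1.0, -0.0], [0.0, -0.0, -1.0]]
force: [0.3, 0.2, 0.1]
width: 85.1
```

move_arm --plan '[0, 0, -1, 0, 0, 0, 1, 0, 0, -2, 0, 0, 0, 1, 0, 0, -3, 0, 0, 0, 1, 0, 0, -4, 0, 0, 0, 1, 0, 0, -4, 0, 0, 0, 1, 0, 0, -3, 0, 0, 0, 1, 0, 0, -1, 0, 0, 0, 1, 0, 0, 0, 0, 0, 0, 1]'

```text
time_s: 12.3
eef_pos: [430.5, 306.5, 212.1]
orientation: [[-1.0, 0.001, 0.002], [0.001, 1.0, 0.002], [-0.002, 0.002, -1.0]]
force: [1.0, 0.3, -0.0]
width: 85.5
```

```bash
python3 - <<'E'
from h import *
s=arm.read_state();print(s['time_s'],s['eef_pos'],s['force'],s['width'])
for n in('wrist','scene'): cv2.imwrite(f'pics/{n}7.png',optics.grab_frame(n)[:,:,::-1])
E
```

```text
12.3 [430.49312029 306.50621916 212.09119856] [ 0.99353049  0.29949205 -0.01461683] 85.54238830087792
```

View pics/wrist7.png

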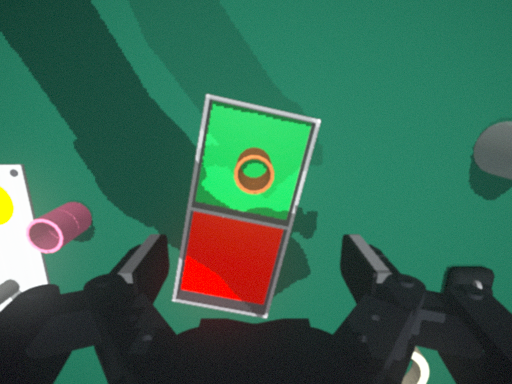

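View pics/scene7.png

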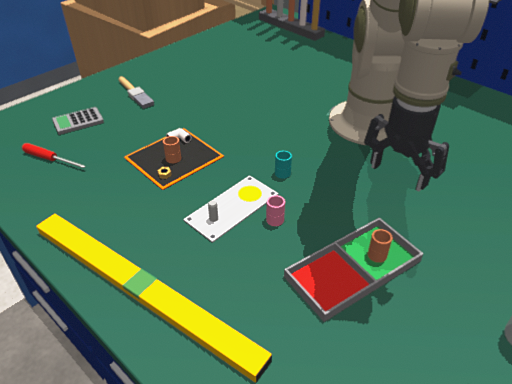

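The coupling stands upright in the green half (wrist (254,171), scene (380,245)). The mat coupling is untouched at (172,149), and the gripper is clear. Handing in.

```bash
python3 -c "
from station import workorder
print(workorder.sign_off())"
```

```text
the job is handed in; nothing more can be done
None
```

I took the copper coupling off the yellow disc and slid it over the gauge pin. It went all the way down to the plate, so I stood it upright in the green half of the tray and handed the job in.

- **Fit on the pin:** it passed the 28 mm ridge stop without resistance. It then stopped with the tool at 32.6 mm, about the height where I had gripped it on the plate. The force rose to about 15 N when I pressed, and the pin tip showed inside the bore, so this coupling is clear.
- **Final state:** the wrist and scene pictures show it standing near the middle of the green half. The gripper is open and well clear. The coupling on the mat and the pink and turquoise tubes look unmoved. The last move ended at 12.3 s.
- **Disagreements:** the camera estimates of the tray differed by up to about 7 mm and those of the coupling by about 3 mm. Both were within the clearance, and no check failed.

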